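# Tip the clothes pegs into the peg box

## Task

Put the clothes pegs away in their box: slide the small pine box along the worktop until it stands close against the tipping stand's uprights, centred beneath the tray's open lip, then lift the tray by its handle bar to tip all five pegs into the box. Lower the tray gently, without letting it drop, until it rests level on the stand again, and leave the tin, the mug and the spice jar where they are.

Things in the scene. Friction and masses are not known exactly. Their poses are not given: they have to be found in the camera images.
- stand: The tipping stand: a pale wooden stand fixed to the worktop, 168 (x) x 150 mm base, about 153 mm tall. Origin at the centre of its underside on the worktop; z up; it pours toward its own +y. Two uprights (14 mm thick, at x = +-77 mm) carry the tray's hinge; their faces at y = +70 mm are the stop that the pine box is pushed up against. The hinge axis is parallel to x, at y = +60 mm, z = 135 mm.
- tray (a joint): Tilt of the brown tray on the stand's hinge, rad: 0 = level (resting on the stand), grows as the handle side is lifted and the open lip goes down, stop at 0.95. It falls back by its own weight (0.35 kg) if let go. Tray outside 130 mm (x) x 220 mm, floor top at z = 125 mm over the worktop when level, walls 30 mm high above the floor on two sides and the handle side, open at the lip.
- tray_handle (a point): Middle of the tray's handle bar: a 10 mm round steel bar, 70 mm long, on two rods that run back to the tray, parallel to the stand's x, 30 mm clear of the tray's wall. When level it lies at stand y = -140 mm, z = 140 mm; it swings on a 200 mm radius about the hinge.
- tray_lip (a point): Middle of the tray's open lip edge, top of the floor. When level at stand y = +120 mm, z = 125 mm; fully tipped its lower edge is 77 mm above the worktop, at stand y = +87 mm. It stays clear of the pine box below it.
- crate: The small open pine box that shall receive the pegs, loose, 140 mm (its x) x 210 mm (its y) x 62 mm high, walls 8 mm, floor 6 mm, 0.4 kg. Origin at the centre of its underside. It starts out from the stand on the lip side, with its long side roughly facing the stand; when it stands against the uprights its centre is at stand y = 140 mm.
- tin: Short green tin of peas, 75 mm across, 58 mm tall, origin at its underside; a bystander
- mug: Dark stoneware mug, 92 x 121 x 94 mm, origin at its underside; a bystander
- spice: Spice jar with red cap, 45 mm across, 109 mm tall, origin at its underside; a bystander
- peg1: One of five wooden clothes pegs, 15 x 72 (its y) x 12 mm, 15 g, origin at the centre of its underside; starts lying in the tray
- peg2: One of five wooden clothes pegs, 15 x 72 (its y) x 12 mm, 15 g, origin at the centre of its underside; starts lying in the tray
- peg3: One of five wooden clothes pegs, 15 x 72 (its y) x 12 mm, 15 g, origin at the centre of its underside; starts lying in the tray
- peg4: One of five wooden clothes pegs, 15 x 72 (its y) x 12 mm, 15 g, origin at the centre of its underside; starts lying in the tray
- peg5: One of five wooden clothes pegs, 15 x 72 (its y) x 12 mm, 15 g, origin at the centre of its underside; starts lying in the tray
Not all that is in view belongs to the job. Leave any turquoise or white look-alike of the peg2 alone.

How it is judged (in metres and radians):
On the way, in this order (a step that is already met when the one before it is completed fails the run):
1. the pine box stands close against the stand's uprights (within 30 mm) and centred under the lip (within 40 mm), with the tray still level (x of crate in the frame of stand between -0.04 and 0.04 m and y of crate in the frame of stand between 0.12 and 0.17 m and value of joint tray below 0.1 rad), for 0.2 s.
2. the tray is tipped past 0.5 rad with the box in its place (x of crate in the frame of stand between -0.04 and 0.04 m and y of crate in the frame of stand between 0.12 and 0.17 m and value of joint tray above 0.5 rad), for 0.1 s.
At the end, for the whole second after the job is handed in: All five pegs lie at rest inside the pine box (each peg's centre within the walls and below the rim); the box stands flat on the worktop, still against the stand (within 30 mm) and centred under the lip (within 40 mm); the tray is back down, within 0.06 rad of level (x of peg1 in the frame of crate between -0.064 and 0.064 m and y of peg1 in the frame of crate between -0.099 and 0.099 m and z of peg1 in the frame of crate between 0 and 0.058 m and x of peg2 in the frame of crate between -0.064 and 0.064 m and y of peg2 in the frame of crate between -0.099 and 0.099 m and z of peg2 in the frame of crate between 0 and 0.058 m and x of peg3 in the frame of crate between -0.064 and 0.064 m and y of peg3 in the frame of crate between -0.099 and 0.099 m and z of peg3 in the frame of crate between 0 and 0.058 m and x of peg4 in the frame of crate between -0.064 and 0.064 m and y of peg4 in the frame of crate between -0.099 and 0.099 m and z of peg4 in the frame of crate between 0 and 0.058 m and x of peg5 in the frame of crate between -0.064 and 0.064 m and y of peg5 in the frame of crate between -0.099 and 0.099 m and z of peg5 in the frame of crate between 0 and 0.058 m and x of crate in the frame of stand between -0.04 and 0.04 m and y of crate in the frame of stand between 0.12 and 0.17 m and angle between crate's own z axis and vertical below 0.1 rad and height (world z) of crate below 0.01 m and value of joint tray below 0.06 rad and linear speed of each of peg1, peg2, peg3, peg4, peg5, crate below 0.03 m/s); the robot touches nothing.
It fails at once if the tray drops (falls faster than 2.5 rad/s) (velocity of joint tray below -2.5 rad/s).
It fails at once if the tin, mug or spice jar is moved by more than 30 mm (distance of any of tin, mug, spice from where it was at the start of the episode above 0.03 m).
It fails at once if the tin, mug or spice jar is tipped over (angle between any of tin, mug, spice's own z axis and vertical above 0.4 rad).
It also fails if it takes over 58 s, if anything falls off the work surface, if the arm or the gripper's body presses on something with over 40 N, if the wrist force passes 120 N, or if a joint passes its speed limit or range.

## Robot

A 6-joint arm with a two-finger parallel gripper is mounted at the origin on a cart in front of the work surface, level with it; the furniture and walls round the work are solid. World frame = base frame: x ahead of the robot, y to its left, z up, the work surface at z = 0. Lengths are in m, angles in degrees, forces in N, time in s.
With the tool pointing down it reaches from about 0.375 to 0.9 m from the base axis. Payload 3.1 kg.
Tool frame: the origin (TCP) lies between the finger pads; the fingertips stand 11 mm ahead of it and the grasp point (between the pads) lies 8 mm behind it; z points along the fingers, y is the line along which they close (so a half turn about z gives the same grasp; the last joint's range is limited). The gripper opens to 87 mm and grips with 3 to 60 N. Pads are 19 mm wide; open, the fingers measure 117 mm over their backs; the gripper's body (75 mm by 190 mm) begins 51 mm behind the grasp point.
Start: joints at [56.637, 30.224, 82.088, -0, 67.689, -10.227], TCP at [0.246, 0.575, 0.234] pointing down, gripper open.
Joint ranges: [-176.69, 176.69], [-43.24, 126.21], [12.49, 139.97], [-82, 262], [0, 151.66], [-163.58, 163.58]. Speed limits (degrees/s): [159.86, 159.86, 180, 180, 180, 180].

## Interface

Orientations are given as a 3x3 rotation matrix whose columns are the frame's x, y, z axes.
In Python, from rig import bot, viewer, workorder, models gives the robot as it stands.
- The arm moves only by the shell command python3 -m jog 'ROWS'. ROWS is JSON, a list of rows, each a list of 7 numbers: the opening, from 0 (shut) to 1 (fully open), then the shift along the tool's x, y, z in m, then the turn, a rotation vector about the tool's x, y, z in degrees. In form: [[claw, x, y, z, ax, ay, az], ...]. A call has 1 to 20 rows; each row is the pose to reach, as a shift and turn from the pose commanded when the call began, along the tool's axes at that moment; what a row does not reach only later rows make up. A row lasts 1/8 s, in which the tool goes at most 62.5 mm and 10.7 degrees, less where a joint would pass 70% of its speed; a pose out of reach is approached as far as the arm can. A call with a gripper value outside its range is refused whole. The fingers move at their own pace and stop on an object; the grip force is fixed at half the most. Time passes only in rows, so rows that repeat a pose let the fingers close. It gives the time, the measured TCP pose, the force, the opening and the grip force at its end, in the units of the state.
- bot.read_state(): the state, without advancing time (a new reading comes with each control period).
- viewer.capture(name): name is "side" or "top" or "wrist"; returns (picture, depth): 480x640x3 uint8, blue, green, red; 480x640 float32, m along the optical axis (not along the pixel's ray), 0 where there is no reading.
- viewer.camera_info(name): a dict with "fx", "fy", "cx", "cy" (pixels), "dist_coeffs" ([k1, k2, p1, p2, k3] as OpenCV has them; the pictures are not rectified), "world_to_cam" (4x4, takes a point from world to camera coordinates). Camera axes: x right, y down, z forward; pixel columns grow to the right and rows downward; lengths in m; the calibration is good to about 2 mm. A picture is of the moment at which its call begins: read the wrist's pose just before it. camera_info takes no time and is no camera call; for the wrist camera it gives the pose at the moment of the call.
- workorder.hand_in(): hands the job in; it is judged then, once.
Trained networks look in the newest picture that a camera, given by its name, has taken for a name from the list of things; names that differ only in an ending like _2 or _b are one class to them, and where a whole thing is asked for, a point or a joint stands for the part that bears it (a point fixed in the world has none). Each returns a list of dicts, best first, with "p" (0 to 1); they miss things now and then, are a little off and sometimes report something else, mostly with a low value. They report only what shows in the picture. A call takes as long as a camera call. They do not tell look-alikes from the thing itself.
- models.outline_of(camera, thing): "mask" (480x640 bool, what is visible of it).
- models.tip_of(camera, thing): "xyz" ([x, y, z] in m, in world coordinates, good to about 4 mm: a listed point, or the origin of a listed thing).
The state is a dict: "time_s": time; "joint_positions": joint angles; "qvel": joint speeds; "tau": joint torques, N m; "position": TCP position; "tcp_rot": TCP orientation; "force": force on the tool from outside, world axes, zero at the start; "moment": the same for the moment, N m; "opening": opening from 0.0 (shut) to 1.0 (fully open); "grasp_force": force on a finger pad.
Only numpy, scipy, OpenCV 4.12 (cv2) and the standard library are available. Lean on these libraries where they do the work, as an engineer would, in place of code of your own. Each camera call takes 0.05 s, during which the arm holds its last target. There are 200 camera calls.

## Working session

There is one attempt and no reset: what is moved stays moved. The work goes in short steps, Python scripts to look and compute and a shell command to move; the robot and the scene stay as the last step left them, time stands still between calls to the robot, and variables do not carry over. Pictures are saved under pics/ and viewed, at most 10 in all, crops included, and the job is handed in when it is done.

```bash
mkdir -p pics
python3 - <<'E'
from rig import bot, viewer, models
import cv2, numpy as np
s=bot.read_state(); print(s['time_s'],s['position'],np.round(s['tcp_rot'],3).tolist())
ims=[]
for c in('top','side'):
    p,d=viewer.capture(c); cv2.imwrite(f'pics/{c}0.png',p)
    for t in('stand','tray_handle','tray_lip','crate','tin','mug','spice','peg1'):
        print(c,t,[(np.round(r['xyz'],3).tolist(),round(r['p'],2)) for r in models.tip_of(c,t)][:6])
E
```

```text
0.0 [0.24513052 0.57415453 0.23258036] [[-0.92, 0.393, -0.001], [0.393, 0.92, -0.002], [0.0, -0.002, -1.0]]
top stand [([0.468, 0.054, -0.0], 0.76), ([0.481, 0.1, 0.124], 0.65)]
top tray_handle [([0.461, 0.19, 0.141], 0.93)]
top tray_lip [([0.472, -0.067, 0.123], 0.73)]
top crate [([0.464, -0.16, 0.0], 0.7)]
top tin [([0.673, 0.015, 0.001], 0.73), ([0.741, 0.255, 0.001], 0.67)]
top mug [([0.758, 0.123, 0.002], 0.82)]
top spice [([0.742, 0.255, -0.001], 0.96)]
top peg1 [([0.455, 0.108, 0.122], 0.72), ([0.472, 0.035, 0.125], 0.69), ([0.394, 0.226, -0.004], 0.62), ([0.423, 0.097, 0.122], 0.59), ([0.482, 0.101, 0.12], 0.58), ([0.506, 0.106, 0.125], 0.53)]
side stand [([0.468, 0.053, 0.004], 0.63)]
side tray_handle [([0.464, 0.191, 0.142], 0.73), ([0.472, -0.069, 0.123], 0.72)]
side tray_lip [([0.471, -0.069, 0.119], 0.95)]
side crate []
side tin [([0.513, 0.101, 0.122], 0.72), ([0.677, 0.022, -0.0], 0.65), ([0.453, 0.107, 0.121], 0.21)]
side mug [([0.766, 0.124, -0.001], 0.72), ([0.428, 0.095, 0.126], 0.19)]
side spice [([0.744, 0.258, -0.0], 0.61)]
side peg1 [([0.551, 0.233, -0.003], 0.94), ([0.391, 0.234, -0.002], 0.92), ([0.469, 0.033, 0.125], 0.64), ([0.477, 0.097, 0.123], 0.63), ([0.427, 0.095, 0.127], 0.55), ([0.508, 0.101, 0.12], 0.5)]
```

View pics/top0.png

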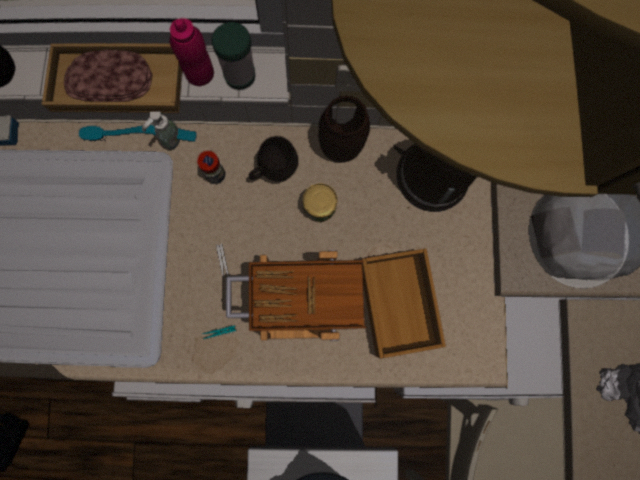

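View pics/side0.png

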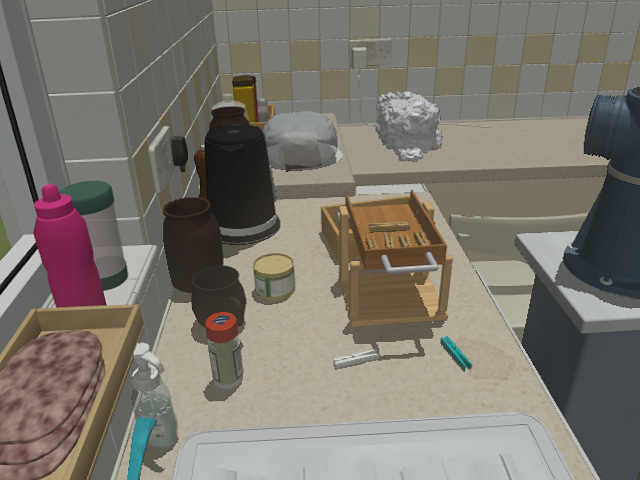

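The top view shows the tray centred near (305,297) with five pegs in it. The crate is near (402,303), turned about 10°, with turquoise and white look-alikes at (220,330) and (221,258). The side view shows the handle bar at (410,265) facing +y. Next I'll measure the crate rim and the stand yaw.

```bash
cat > h.py <<'E'
from rig import bot, viewer, models
import cv2, numpy as np
def cloud(c):
    p,d=viewer.capture(c); i=viewer.camera_info(c)
    K=np.array([[i['fx'],0,i['cx']],[0,i['fy'],i['cy']],[0,0,1]])
    v,u=np.mgrid[:480,:640]
    n=cv2.undistortPoints(np.stack([u,v],-1).reshape(-1,1,2).astype(float),K,np.array(i['dist_coeffs'])).reshape(480,640,2)
    P=np.dstack([n*d[...,None],d]); T=np.linalg.inv(i['world_to_cam'])
    W=P@T[:3,:3].T+T[:3,3]; W[d<=0]=np.nan
    return p,W
def rect(m,W):
    return cv2.minAreaRect(W[m][:,:2].astype(np.float32))
def crate(W,y1=-0.05):
    m=(W[...,2]>.05)&(W[...,2]<.07)&(W[...,0]>.3)&(W[...,0]<.63)&(W[...,1]<y1)&(W[...,1]>-.35)
    m=cv2.morphologyEx(m.astype(np.uint8),cv2.MORPH_OPEN,np.ones((2,2)))
    n,l,s,_=cv2.connectedComponentsWithStats(m); 
    r=rect(l==1+np.argmax(s[1:,4]),W); return r,cv2.boxPoints(r)
def stand():
    R=[];
    h=models.tip_of('top','tray_handle')[0]['xyz'];l=models.tip_of('top','tray_lip')[0]['xyz'];return h,l
E
python3 - <<'E'
from h import *
p,W=cloud('top')
print('crate',crate(W))
m=models.outline_of('top','crate')[0]['mask']; m&=W[...,2]>.04
r=rect(m,W);print('mask',r,cv2.boxPoints(r))
# tray: floor/wall heights
m=(W[...,2]>.115)&(W[...,2]<.17)&(abs(W[...,0]-.47)<.13)&(W[...,1]>-.09)&(W[...,1]<.165)
r=rect(m,W);print('tray',r,cv2.boxPoints(r))
m=(W[...,2]>.130)&(W[...,2]<.15)&(abs(W[...,0]-.47)<.13)&(W[...,1]>.175)&(W[...,1]<.22)
r=rect(m,W);print('bar',r, np.nanmedian(W[m],0))
E
```

```text
crate (((0.45750144124031067, -0.17150989174842834), (0.21686887741088867, 0.16108493506908417), 10.828780174255371), array([[ 0.335866  , -0.11277373],
       [ 0.3661298 , -0.27099022],
       [ 0.57913685, -0.23024605],
       [ 0.54887307, -0.07202956]], dtype=float32))
mask ((0.46144670248031616, -0.15771061182022095), (0.21129104495048523, 0.1486348658800125), 12.044403076171875) [[ 0.34261906 -0.10707421]
 [ 0.37363464 -0.25243706]
 [ 0.58027434 -0.20834702]
 [ 0.54925877 -0.06298417]]
tray ((0.46872007846832275, 0.04799453914165497), (0.17245985567569733, 0.2344670444726944), 1.0640225410461426) [[ 0.38032806  0.16360658]
 [ 0.384682   -0.07082003]
 [ 0.5571121  -0.06761751]
 [ 0.55275816  0.16680911]]
bar ((0.46125054359436035, 0.18583819270133972), (0.08043456822633743, 0.02069976180791855), 0.2273460030555725) [0.46249162 0.1890162  0.14437465]
```

```bash
python3 -m jog '[[1,-0.355,-0.31,-0.03,0,0,30],[1,-0.355,-0.31,-0.03,0,0,30],[1,-0.355,-0.31,-0.03,0,0,30],[1,-0.355,-0.31,-0.03,0,0,30],[1,-0.355,-0.31,-0.03,0,0,30],[1,-0.355,-0.31,-0.03,0,0,30],[1,-0.355,-0.31,-0.03,0,0,30],[1,-0.355,-0.31,-0.03,0,0,30],[1,-0.55,-0.727,-0.02,0,0,65],[1,-0.55,-0.727,-0.02,0,0,65],[1,-0.55,-0.727,-0.02,0,0,65],[1,-0.55,-0.727,-0.02,0,0,65],[1,-0.55,-0.727,-0.02,0,0,65],[1,-0.55,-0.727,-0.02,0,0,65],[1,-0.55,-0.727,-0.02,0,0,65],[1,-0.55,-0.727,-0.02,0,0,65],[1,-0.55,-0.727,-0.02,0,0,65],[1,-0.55,-0.727,-0.02,0,0,65]]'; python3 -c "
from rig import bot
s=bot.read_state();print(s['position'],s['tcp_rot'],s['force'],s['joint_positions'])"
```

```text
time_s: 3.25
position: [0.4653, -0.3078, 0.2533]
tcp_rot: [[-0.034, 0.999, -0.001], [0.999, 0.034, 0.002], [0.002, -0.001, -1.0]]
force: [-0.4, -0.5, -0.4]
opening: 1.002
grasp_force: 0.0
[ 0.46528155 -0.30778257  0.25332431] [[-0.03366887  0.99943242 -0.0011194 ]
 [ 0.99943099  0.03367105  0.0019888 ]
 [ 0.00202536 -0.0010518  -0.9999974 ]] [-0.37514575 -0.50408299 -0.38266771] [-4.49803636e+01  2.37488362e+01  9.04479646e+01  3.86248311e-02
  6.59291182e+01 -4.69256701e+01]
```

```bash
python3 -m jog '[[1,0,0,0.06,0,0,0],[1,0,0,0.12,0,0,0],[1,0,0,0.18,0,0,0],[1,0,0,0.215,0,0,0],[1,0,0,0.22,0,0,0],[1,0.02,0,0.22,0,0,0],[1,0.035,0,0.22,0,0,0],[1,0.045,0,0.22,0,0,0],[1,0.055,0,0.22,0,0,0],[1,0.065,0,0.22,0,0,0],[1,0.075,0,0.22,0,0,0],[1,0.085,0,0.22,0,0,0],[1,0.095,0,0.22,0,0,0],[1,0.105,0,0.22,0,0,0],[1,0.115,0,0.22,0,0,0],[1,0.12,0,0.22,0,0,0],[1,0.12,0,0.22,0,0,0]]'
python3 - <<'E'
from h import *
p,W=cloud('top'); cv2.imwrite('pics/t1.png',p[180:400,180:480].repeat(2,0).repeat(2,1))
print(crate(W))
print(models.tip_of('top','crate')[:1] and models.tip_of('top','crate')[0]['xyz'])
print(bot.read_state()['position'],bot.read_state()['force'])
E
```

```text
time_s: 5.38
position: [0.4611, -0.1887, 0.0333]
tcp_rot: [[-0.033, 0.999, -0.002], [0.999, 0.033, 0.002], [0.002, -0.002, -1.0]]
force: [0.5, 0.8, -0.5]
opening: 0.999
grasp_force: 0.0
(((0.5186098217964172, -0.045039594173431396), (0.0023003295063972473, 0.13573025166988373), 50.62067413330078), array([[ 0.4654229 , -0.00287149],
       [ 0.5703373 , -0.08898577],
       [ 0.5717968 , -0.0872077 ],
       [ 0.46688235, -0.00109342]], dtype=float32))
[]
[ 0.4610374  -0.18911197  0.03325908] [0.17308896 1.06233795 0.50384094]
```

View pics/t1.png

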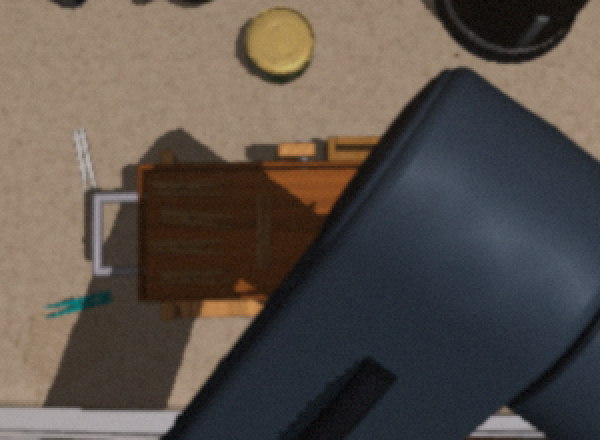

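The arm hides most of the crate. Its visible far corner at crop (330,150) is now close to the upright at (315,150). I'll push on slowly and watch the force.

```bash
python3 -m jog '[[1,0.005,0,0,0,0,0],[1,0.010,0,0,0,0,0],[1,0.014,0,0,0,0,0],[1,0.014,0,0,0,0,0]]'; python3 -m jog '[[1,0.004,0,0,0,0,0],[1,0.006,0,0,0,0,0],[1,0.006,0,0,0,0,0]]'
```

```text
time_s: 5.98
position: [0.461, -0.1753, 0.0335]
tcp_rot: [[-0.033, 0.999, -0.001], [0.999, 0.033, 0.001], [0.001, -0.001, -1.0]]
force: [0.1, 0.5, -0.2]
opening: 0.998
grasp_force: 0.0
time_s: 6.35
position: [0.4614, -0.1701, 0.0336]
tcp_rot: [[-0.033, 0.999, 0.001], [0.999, 0.033, -0.0], [-0.0, 0.001, -1.0]]
force: [0.6, -1.8, -0.2]
opening: 0.998
grasp_force: 0.7
```

```bash
python3 -m jog '[[1,0.003,0,0,0,0,0],[1,0.005,0,0,0,0,0],[1,0.005,0,0,0,0,0]]'; python3 -m jog '[[1,0.003,0,0,0,0,0],[1,0.003,0,0,0,0,0]]'
```

```text
time_s: 6.72
position: [0.4626, -0.1695, 0.034]
tcp_rot: [[-0.039, 0.999, 0.004], [0.999, 0.039, -0.008], [-0.008, 0.003, -1.0]]
force: [-5.2, -15.9, -1.2]
opening: 1.002
grasp_force: 7.9
time_s: 6.98
position: [0.4627, -0.1694, 0.0343]
tcp_rot: [[-0.04, 0.999, 0.004], [0.999, 0.04, -0.011], [-0.011, 0.004, -1.0]]
force: [-8.2, -26.9, -1.5]
opening: 1.006
grasp_force: 13.6
```

```bash
python3 -m jog '[[1,-0.03,0,0,0,0,0],[1,-0.08,0,0,0,0,0],[1,-0.1,0,-0.05,0,0,0],[1,-0.1,0,-0.11,0,0,0],[1,-0.1,0,-0.17,0,0,0],[1,-0.1,0,-0.23,0,0,0],[0.25,-0.05,0,-0.24,0,0,-10],[0.25,0,0,-0.24,0,0,-20],[0.25,0.06,0,-0.24,0,0,-30],[0.25,0.12,0,-0.24,0,0,-40],[0.25,0.18,0,-0.24,0,0,-50],[0.25,0.24,0,-0.24,0,0,-60],[0.25,0.3,0,-0.24,0,0,-70],[0.25,0.35,0.01,-0.22,0,0,-80],[0.25,0.35,0.01,-0.22,0,0,-90],[0.25,0.35,0.01,-0.22,0,0,-90],[0.25,0.35,0.01,-0.22,0,0,-90]]'
python3 - <<'E'
from h import *
p,W=cloud('top'); cv2.imwrite('pics/t2.png',p[180:400,180:480].repeat(2,0).repeat(2,1))
print(crate(W,-0.02))
r=models.tip_of('top','crate'); print([x['xyz'] for x in r])
for c in('top','side','wrist'):
    if c!='top': q,_=viewer.capture(c)
    for t in('stand','tray_handle','tray_lip'): print(c,t,[np.round(x['xyz'],4).tolist() for x in models.tip_of(c,t)])
print(bot.read_state()['joint_positions'])
E
```

```text
time_s: 9.1
position: [0.459, 0.1878, 0.2535]
tcp_rot: [[-1.0, -0.029, -0.001], [-0.029, 1.0, 0.0], [0.001, 0.0, -1.0]]
force: [-0.2, -0.2, 0.1]
opening: 0.251
grasp_force: 0.0
(((0.4673328995704651, -0.10059018433094025), (0.2122441977262497, 0.14535585045814514), 2.5298585891723633), array([[ 0.35810623, -0.03266732],
       [ 0.36452225, -0.1778815 ],
       [ 0.57655954, -0.16851304],
       [ 0.5701436 , -0.02329887]], dtype=float32))
[[0.471, -0.0847, 0.0009]]
top stand [[0.4697, 0.0533, -0.0039]]
top tray_handle [[0.4532, 0.1085, 0.1219]]
top tray_lip [[0.4743, -0.0705, 0.1214], [0.7432, 0.2526, -0.001]]
side stand [[0.4639, 0.0517, 0.005], [0.4691, 0.0331, 0.129]]
side tray_handle [[0.463, 0.191, 0.1391]]
side tray_lip [[0.4705, -0.0666, 0.124]]
wrist stand [[0.4704, 0.0511, 0.0002]]
wrist tray_handle [[0.4647, 0.1946, 0.1359]]
wrist tray_lip []
[ 9.34986986e+00  1.88301433e+01  9.87970669e+01 -1.53706012e-04
  6.23755861e+01 -8.25075277e+01]
```

View pics/t2.png

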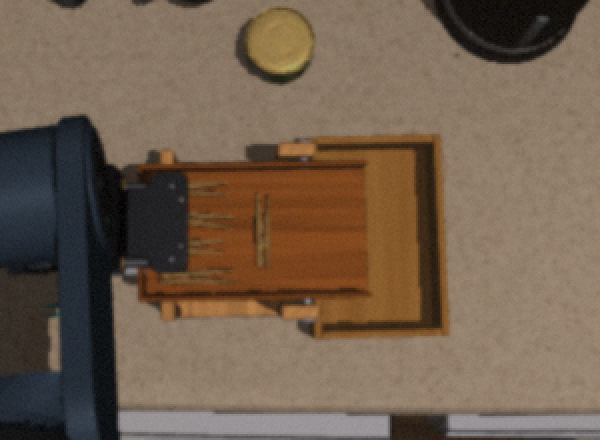

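The crate now stands square against the uprights (crop cols 315–445), with a measured centre of about (0.470, -0.087). Next I'll grasp the bar.

```bash
python3 -m jog '[[0.25,-0.004,0.0035,0.04,0,0,0],[0.25,-0.004,0.0035,0.08,0,0,0],[0.25,-0.004,0.0035,0.105,0,0,0],[0.25,-0.004,0.0035,0.121,0,0,0],[0.25,-0.004,0.0035,0.121,0,0,0]]' ; python3 -m jog '[[0,0,0,0,0,0,0],[0,0,0,0,0,0,0],[0,0,0,0,0,0,0],[0,0,0,0,0,0,0]]'
```

```text
time_s: 10.38
position: [0.4625, 0.1916, 0.1314]
tcp_rot: [[-0.999, -0.032, -0.003], [-0.032, 0.999, -0.001], [0.003, -0.0, -1.0]]
force: [0.6, 0.5, 1.1]
opening: 0.246
grasp_force: 0.0
time_s: 10.88
position: [0.464, 0.192, 0.1334]
tcp_rot: [[-0.999, -0.033, 0.002], [-0.033, 0.999, 0.0], [-0.002, 0.0, -1.0]]
force: [-0.7, 0.5, 4.2]
opening: 0.1
grasp_force: 30.0
```

Run:
```python
import numpy as np
f=np.radians(1.43);r=.20006
for t in list(range(4,53,4)):
    T=np.radians(t);a=T/2
    print([0.0,0,round(r*(np.cos(f+T)-np.cos(f))+.008*np.sin(a),3),round(-(r*(np.sin(f+T)-np.sin(f))-.008*(np.cos(a)-1)),3),-t/2,0,0],end=',')
```

```text
[0.0, 0, np.float64(-0.001), np.float64(-0.014), -2.0, 0, 0],[0.0, 0, np.float64(-0.002), np.float64(-0.028), -4.0, 0, 0],[0.0, 0, np.float64(-0.005), np.float64(-0.042), -6.0, 0, 0],[0.0, 0, np.float64(-0.008), np.float64(-0.055), -8.0, 0, 0],[0.0, 0, np.float64(-0.012), np.float64(-0.068), -10.0, 0, 0],[0.0, 0, np.float64(-0.018), np.float64(-0.081), -12.0, 0, 0],[0.0, 0, np.float64(-0.024), np.float64(-0.094), -14.0, 0, 0],[0.0, 0, np.float64(-0.031), np.float64(-0.106), -16.0, 0, 0],[0.0, 0, np.float64(-0.039), np.float64(-0.117), -18.0, 0, 0],[0.0, 0, np.float64(-0.047), np.float64(-0.128), -20.0, 0, 0],[0.0, 0, np.float64(-0.057), np.float64(-0.138), -22.0, 0, 0],[0.0, 0, np.float64(-0.067), np.float64(-0.148), -24.0, 0, 0],[0.0, 0, np.float64(-0.077), np.float64(-0.156), -26.0, 0, 0],
```

```bash
python3 -m jog '[[0,0,-0.001,-0.014,-2,0,0],[0,0,-0.002,-0.028,-4,0,0],[0,0,-0.005,-0.042,-6,0,0],[0,0,-0.008,-0.055,-8,0,0]]'
```

```text
time_s: 11.38
position: [0.4643, 0.184, 0.188]
tcp_rot: [[-0.999, -0.032, -0.003], [-0.032, 0.99, 0.141], [-0.002, 0.141, -0.99]]
force: [1.7, -0.5, -2.4]
opening: 0.101
grasp_force: 30.0
```

```bash
python3 -m jog '[[0,0,-0.002,-0.0134,-2,0,0],[0,0,-0.0063,-0.0271,-4,0,0],[0,0,-0.0104,-0.0408,-6,0,0],[0,0,-0.0157,-0.0537,-8,0,0],[0,0,-0.0221,-0.0657,-10,0,0],[0,0,-0.0285,-0.0777,-12,0,0],[0,0,-0.037,-0.089,-14,0,0],[0,0,-0.0455,-0.1003,-16,0,0],[0,0,-0.05,-0.105,-17,0,0],[0,0,-0.05,-0.105,-17,0,0],[0,0,-0.05,-0.105,-17,0,0],[0,0,-0.05,-0.105,-17,0,0],[0,0,-0.05,-0.105,-17,0,0]]'
python3 - <<'E'
from h import *
p,W=cloud('top'); q,_=viewer.capture('side')
cv2.imwrite('pics/t3.png',np.hstack([cv2.resize(p[210:370,220:440],(440,320)),cv2.resize(q[150:350,280:500],(352,320))]))
E
```

```text
time_s: 13.0
position: [0.4668, 0.1208, 0.2854]
tcp_rot: [[-1.0, -0.03, -0.011], [-0.031, 0.905, 0.424], [-0.003, 0.424, -0.905]]
force: [2.9, 4.2, 3.3]
opening: 0.101
grasp_force: 30.0
```

View pics/t3.png

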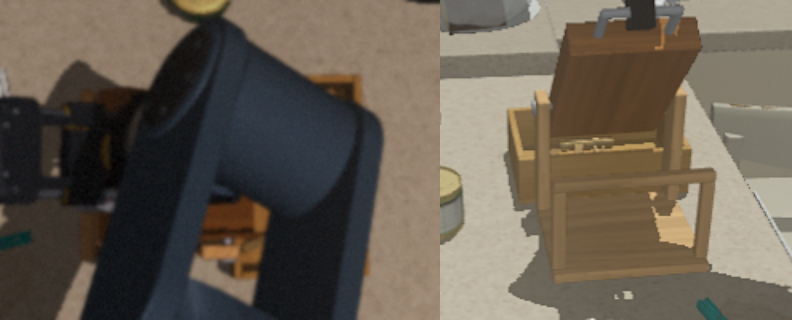

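The side crop shows the tray steeply tipped and pegs in the box at (585,145). I'll lower it slowly along the same arc.

```bash
python3 -m jog '[[0,0,0.0053,0.0124,2,0,0],[0,0,0.0101,0.0257,4,0,0],[0,0,0.0138,0.039,6,0,0],[0,0,0.0164,0.0523,8,0,0],[0,0,0.0183,0.0659,10,0,0],[0,0,0.0189,0.08,12,0,0],[0,0,0.0188,0.0943,14,0,0],[0,0,0.0179,0.1082,16,0,0],[0,0,0.0155,0.1215,18,0,0],[0,0,0.0126,0.135,20,0,0],[0,0,0.0085,0.1485,22,0,0],[0,0,0.0049,0.1584,23.5,0,0],[0,0,0.0024,0.165,24.5,0,0],[0,0,0.0009,0.1682,25,0,0],[0,0,0.0009,0.1682,25,0,0]]'
```

```text
time_s: 14.98
position: [0.4641, 0.1919, 0.1335]
tcp_rot: [[-0.999, -0.033, 0.002], [-0.033, 0.999, 0.0], [-0.002, 0.0, -1.0]]
force: [0.3, 3.0, 5.1]
opening: 0.102
grasp_force: 30.0
```

```bash
python3 -m jog '[[0.25,0,0,0,0,0,0],[0.25,0,0,0,0,0,0],[0.25,0,0,0,0,0,0],[0.25,0,0,-0.03,0,0,0],[0.25,0,0,-0.07,0,0,0],[0.25,0,0,-0.13,0,0,0],[0.25,0,0.06,-0.16,0,0,0],[0.25,0,0.12,-0.16,0,0,0],[0.25,0,0.15,-0.16,0,0,0],[0.25,0,0.15,-0.16,0,0,0]]'
python3 - <<'E'
from h import *
p,W=cloud('top'); q,_=viewer.capture('side')
cv2.imwrite('pics/t4.png',np.hstack([cv2.resize(p[220:360,220:450],(460,280)),cv2.resize(q[170:330,300:480],(315,280))]))
print(crate(W,-0.02)[0])
for c in('top','side'):
    for t in('peg1','crate','tray_lip','tray_handle'): print(c,t,[(np.round(x['xyz'],3).tolist(),round(x['p'],2)) for x in models.tip_of(c,t)])
E
```

```text
time_s: 16.23
position: [0.4577, 0.343, 0.292]
tcp_rot: [[-0.999, -0.036, -0.001], [-0.036, 0.999, -0.001], [0.001, -0.0, -1.0]]
force: [0.1, -0.5, -1.0]
opening: 0.254
grasp_force: 0.0
((0.47144633531570435, -0.09676377475261688), (0.22038567066192627, 0.15324848890304565), 2.0228147506713867)
top peg1 [([0.55, 0.229, -0.001], 0.74), ([0.474, -0.138, 0.019], 0.68), ([0.415, -0.066, 0.012], 0.67), ([0.52, -0.077, 0.013], 0.63), ([0.465, -0.086, 0.007], 0.6), ([0.499, -0.088, 0.012], 0.57), ([0.394, 0.228, -0.003], 0.57)]
top crate [([0.471, -0.089, -0.001], 0.69)]
top tray_lip [([0.473, -0.067, 0.12], 0.6)]
top tray_handle [([0.46, 0.191, 0.142], 0.92)]
side peg1 [([0.394, 0.228, -0.001], 0.89), ([0.552, 0.231, -0.002], 0.55), ([0.522, -0.078, 0.008], 0.38)]
side crate [([0.473, -0.086, -0.002], 0.71)]
side tray_lip [([0.473, -0.068, 0.12], 0.74), ([0.762, 0.125, 0.003], 0.15)]
side tray_handle [([0.462, 0.191, 0.14], 0.62)]
```

View pics/t4.png

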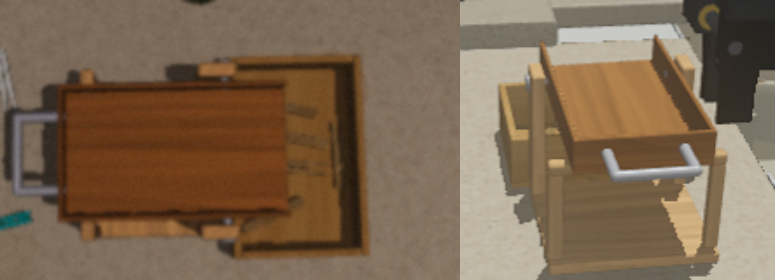

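The tray is level and empty. Five pegs lie in the box, four peeking out at crop x≈300 and one by the far wall at (333,155), and the box is still in place.

```bash
python3 -c "
from rig import workorder
print(workorder.hand_in())"
```

```text
the job is handed in; nothing more can be done
None
```

I handed the job in: all five pegs are in the pine box against the uprights, the tray was lowered gently and rests level, and the arm stayed clear of the tin, mug and spice jar; hand-in returned no verdict.

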